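# Stack the press spacers on their post in size order

### The job

The brass spacer rings of the pellet press are kept on the upright steel post with the blue base, the largest at the bottom (it is already there) and the smallest on top. Thread the two loose brass rings onto the post in that order, first the medium one, then the small one, lowering each gently down until it lies flat on the ring below rather than letting it fall, and let go.

Things in the scene. Friction and masses are not known exactly. Their poses are not given: they have to be found in the camera images.
- post: fixed storage post: blue square base plate 110x110 mm, 10 mm thick, with an upright round steel rod of 10 mm diameter at its centre; the rod's top is 86 mm above the worktop, its last 12 mm tapering to a blunt 4 mm nose. Origin: on the rod's axis at the underside of the base plate, on the worktop; z up along the rod.
- ring_large: brass spacer ring, open at both ends, outer diameter 84 mm, 18 mm high, 0.6 kg. Bore 28 mm like the others. Origin: centre of its underside (on the bore axis); z is the bore axis. It already lies round the rod on the base plate, loosely (up to 9 mm off centre), its upper face 28 mm above the worktop.
- ring_medium: brass spacer ring, open at both ends, outer diameter 64 mm, 20 mm high, about 0.4 kg. Bore 28 mm like the others. Origin: centre of its underside (on the bore axis); z is the bore axis. It lies flat on the worktop in front of the robot. Grip it across the outside; on the large ring its underside is 28 mm above the worktop.
- ring_small: brass spacer ring, open at both ends, outer diameter 46 mm, 20 mm high, about 0.17 kg. Bore 28 mm like the others. Origin: centre of its underside (on the bore axis); z is the bore axis. It lies flat on the worktop in front of the robot; the taller white rings standing about are sample cells. Grip it across the outside; on the medium ring its underside is 48 mm above the worktop.
Not all that is in view belongs to the job. What is shaped like the ring_medium but black, pink or red is not meant.

How it is judged:
By the outcome, as a careful person would: the job done as asked, in the order asked, and still so for the second after the job is handed in, with the robot touching nothing.
It also fails if it takes over 64 s, if anything falls off the work surface, if the arm or the gripper's body presses on something with over 40 N, if the wrist force passes 120 N, or if a joint passes its speed limit or range.

### The arm

A 6-joint arm with a two-finger parallel gripper is mounted at the origin on a cart in front of the work surface, level with it; the furniture and walls round the work are solid. World frame = base frame: x ahead of the robot, y to its left, z up, the work surface at z = 0. Lengths are in m, angles in rad, forces in N, time in s.
With the tool pointing down it reaches from about 0.225 to 0.875 m from the base axis. Payload 3.4 kg.
Tool frame: the origin (TCP) lies midway between the tips of the shut fingers; the grasp point (between the pads) lies 19 mm behind it (pinch_z is the distance from the TCP to the grasp point, in m); z points along the fingers, y is the line along which they close (so a half turn about z gives the same grasp; the last joint's range is limited). The gripper opens to 85 mm and grips with 20 to 120 N. Pads are 22 mm wide; open, the fingers measure 114 mm over their backs; the gripper's body (76 mm by 85 mm) begins 54 mm behind the grasp point. The pads swing forward as they close: fully open they stand 13 mm farther back than shut.
Start: joints at [1.042, 0.276, 1.505, -0, 1.361, -0.121], TCP at [0.228, 0.528, 0.231] pointing down, gripper open.
Joint ranges: [-2.89, 2.89], [-0.75, 2.08], [0.22, 2.7], [-1.18, 4.32], [0.11, 2.71], [-2.7, 2.7]. Speed limits (rad/s): [2.57, 2.57, 3.14, 3.14, 3.14, 3.14].

### API

Orientations are given as a unit quaternion [w, x, y, z].
In Python, from rig import get_state, get_image, sign_off, pinch_z gives the robot as it stands.
- The arm moves only by the tool send_rows, never from a script. Its argument "steps" is one flat list of numbers, 5 for each row, row after row: the gripper's target within -1 to 1 (fully open at 1, half-way at 0, shut at -1), then the shift along the tool's x, y, z in cm, then the turn about the tool's z in degrees. In form: [gripper, x, y, z, roll, gripper, x, y, z, roll, ...]. A call has 1 to 12 rows; each row shifts and turns the commanded pose from where the row before left it, along the tool's axes as they then stand; what a row does not reach is not made up. A row lasts 1/10 s, in which the tool goes at most 50 mm and 8.59 degrees, less where a joint would pass 70% of its speed; a pose out of reach is approached as far as the arm can. A call is refused whole if a number of a shift passes 5 or a number of a turn 8.59, either way. A call with a gripper value outside its range is refused whole. The fingers move at their own pace and stop on an object; "newtons" is the grip in N (left out, the last holds). Time passes only in rows, so rows that do not move let the fingers close. It gives the time, the measured TCP pose, the force, the opening and the grip force at its end, in the units of the state.
- get_state(): the state, without advancing time (a new reading comes with each control period).
- get_image(name): name is "scene" or "top" or "wrist"; returns a dict with "color" (384x512x3 uint8, red, green, blue), "mtx" (3x3 intrinsics, pixels), "k1" (the pictures are not rectified: a ray, as slopes to the right and down, at radius r is drawn at 1 + k1 r^2 times it, then the intrinsics apply), "T" (4x4, takes a point from camera to world coordinates); the wrist camera has in their place "mount" (4x4, takes a point from camera to tool coordinates, whose origin is the TCP and whose axes are the flange's). Camera axes: x right, y down, z forward; pixel columns grow to the right and rows downward; lengths in m; the calibration is good to about 2 mm. A picture is of the moment at which its call begins: read the wrist's pose just before it. There is no depth.
- sign_off(): hands the job in; it is judged then, once.
The state is a dict: "clock": time; "qpos": joint angles; "qd": joint speeds; "effort": joint torques, N m; "position": TCP position; "ee_rot": TCP orientation; "contact_force": force on the tool from outside, world axes, zero at the start; "moment": the same for the moment, N m; "width": finger opening in m; "gripper_force": force on a finger pad.
Only numpy, scipy, OpenCV 4.12 (cv2) and the standard library are available. Lean on these libraries where they do the work, as an engineer would, in place of code of your own. Each camera call takes 0.05 s, during which the arm holds its last target. There are 200 camera calls.

## Working session

There is one attempt and no reset: what is moved stays moved. The work goes in short steps, Python scripts to look and compute and a tool call to move; the robot and the scene stay as the last step left them, time stands still between calls to the robot, and variables do not carry over. Pictures are saved under pics/ and viewed, at most 10 in all, crops included, and the job is handed in when it is done.

Besides the shell and the picture viewer there is one more tool, called as name(argument=value, ...), one argument or row to a line, values as JSON. send_rows: Moves the arm, as the interface text tells. Its arguments: {"type":"object","properties":{"steps":{"type":"array"},"newtons":{"type":"number"}},"required":["steps"]}

```bash
ls; mkdir -p pics; python3 - <<'E'
from rig import *
import cv2,numpy as np
s=get_state();print(s)
a=[get_image(n) for n in("scene","top")]
for n,i in zip(("scene","top"),a):
    cv2.imwrite(f"pics/{n}0.png",i["color"][:,:,::-1]);print(n,i["mtx"],i["k1"],i["T"])
    np.savez(f"{n}0.npz",**i)
cv2.imwrite("pics/both0.png",cv2.resize(np.vstack([x["color"] for x in a])[:,:,::-1],None,fx=.78,fy=.78))
w=get_image("wrist");print(w["mount"],w["mtx"],w["k1"],pinch_z)
E
```

```text
pics
{'clock': 0.0, 'qpos': array([ 1.04196819e+00,  2.76589111e-01,  1.50612514e+00,  3.28159492e-05,
        1.36068874e+00, -1.20990080e-01]), 'qd': array([ 4.06253807e-04,  7.32244094e-04,  2.81434279e-05,  1.24767615e-03,
        6.84168131e-04, -4.32131879e-04]), 'effort': array([ 3.23073473e-03, -4.16772366e+01, -2.45812923e+01,  2.42092965e-04,
        1.08660504e-02, -1.35759939e-05]), 'position': array([0.2277845 , 0.52739153, 0.23044624]), 'ee_rot': array([-3.04155602e-04,  2.02511989e-01,  9.79279365e-01, -8.52690330e-04]), 'contact_force': array([ 0.13420953, -0.91342027, -0.08998393]), 'moment': array([-0.00412669, -0.03140026,  0.01102461]), 'gripper_force': 0.0, 'width': 0.08529041341925221}
scene [[383.12633416   0.         255.81611782]
 [  0.         383.12633416 190.75809145]
 [  0.           0.           1.        ]] -0.049291768714834226 [[ 0.84619372 -0.27419012  0.45692008  0.08631298]
 [-0.53237647 -0.39790348  0.74716003 -0.60715198]
 [-0.02305381 -0.87549563 -0.48267579  0.50359354]
 [ 0.          0.          0.          1.        ]]
top [[440.76004633   0.         254.15248699]
 [  0.         440.76004633 199.20238734]
 [  0.           0.           1.        ]] -0.15330775864792284 [[ 0.00667939 -0.97925514  0.20252102  0.30095421]
 [-0.99996768 -0.00744738 -0.00303038  0.10278775]
 [ 0.00447576 -0.20249423 -0.97927323  1.07054167]
 [ 0.          0.          0.          1.        ]]
[[-7.82661011e-06 -9.50037177e-01 -3.12136769e-01  8.10391348e-02]
 [ 9.99999998e-01 -2.72406813e-05  5.78369858e-05  1.29162009e-05]
 [-6.34501050e-05 -3.12136768e-01  9.50037175e-01 -1.43138858e-01]
 [ 0.00000000e+00  0.00000000e+00  0.00000000e+00  1.00000000e+00]] [[267.49208066   0.         252.51060267]
 [  0.         267.49208066 189.97596568]
 [  0.           0.           1.        ]] -0.0493361315632814 0.0187
```

View pics/both0.png

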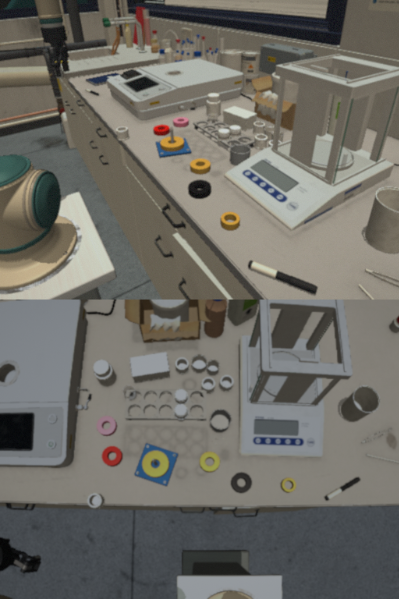

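The pictures show the post with the large ring (top view, about (200,210) px). The medium brass ring is at about (268,208) and the small one at about (370,238). A black decoy lies between them, with red and pink ones to the left.

```bash
cat > h.py <<'E'
import cv2,numpy as np
def ray(px,mtx,k1,T):
    p=np.atleast_2d(np.asarray(px,float))
    u=cv2.undistortPoints(p[:,None],mtx,np.array([k1,0,0,0,0]))[:,0]
    d=np.c_[u,np.ones(len(u))]@T[:3,:3].T
    return T[:3,3],d
def plane(px,z,mtx,k1,T):
    o,d=ray(px,mtx,k1,T); return o+d*((z-o[2])/d[:,2])[:,None]
def blobs(img,lo,hi,amin=60):
    h=cv2.cvtColor(img,cv2.COLOR_RGB2HSV); m=cv2.inRange(h,np.array(lo),np.array(hi))
    c,hi_=cv2.findContours(m,cv2.RETR_CCOMP,cv2.CHAIN_APPROX_NONE)
    return [(cv2.contourArea(x),x[:,0],hi_[0][i][3]) for i,x in enumerate(c) if cv2.contourArea(x)>amin]
def circ(P):
    A=np.c_[2*P[:,:2],np.ones(len(P))]; s=np.linalg.lstsq(A,(P[:,:2]**2).sum(1),rcond=None)[0]
    r=np.sqrt(s[2]+s[0]**2+s[1]**2); return s[0],s[1],r
E
python3 - <<'E'
from h import *
for n in("top","scene"):
    i=np.load(n+"0.npz");k=(i["mtx"],float(i["k1"]),i["T"])
    print(n)
    for nm,lo,hi in(("brass",(15,110,90),(35,255,255)),("blue",(95,110,50),(120,255,255))):
        for a,c,par in blobs(i["color"],lo,hi,25):
            m=c.mean(0)
            print(nm,a,par,m.round(1),[np.array(circ(plane(c,z,*k))).round(4) for z in(.02,.028,.01)], cv2.minAreaRect(plane(c,.01,*k)[:,:2].astype(np.float32)) if nm=="blue" else "")
E
```

```text
top
brass 231.0 -1 [369.5 237.2] [array([ 0.4259, -0.1807,  0.0211]), array([ 0.425 , -0.1785,  0.021 ]), array([ 0.4271, -0.1834,  0.0213])] 
brass 119.0 0 [369.6 237.2] [array([ 0.426 , -0.1809,  0.0152]), array([ 0.4251, -0.1787,  0.0151]), array([ 0.4272, -0.1836,  0.0154])] 
brass 464.0 -1 [268.1 207.6] [array([0.4977, 0.0652, 0.0298]), array([0.4962, 0.0655, 0.0295]), array([0.4996, 0.0649, 0.0301])] 
brass 121.5 2 [268.3 207.8] [array([0.4971, 0.065 , 0.0153]), array([0.4956, 0.0653, 0.0152]), array([0.4989, 0.0646, 0.0154])] 
brass 815.0 -1 [199.  210.5] [array([0.4896, 0.2331, 0.0395]), array([0.4882, 0.2322, 0.0392]), array([0.4914, 0.2344, 0.0399])] 
brass 139.5 4 [198.7 209.9] [array([0.4903, 0.2334, 0.0165]), array([0.4888, 0.2324, 0.0164]), array([0.4921, 0.2346, 0.0166])] 
brass 68.0 -1 [185.8  37.1] [array([0.9657, 0.2878, 0.0143]), array([0.9606, 0.2864, 0.0142]), array([0.972 , 0.2895, 0.0144])] 
brass 89.0 -1 [242.1  32.1] [array([0.9769, 0.1354, 0.0223]), array([0.9717, 0.1351, 0.0221]), array([0.9833, 0.1357, 0.0225])] 
brass 80.5 -1 [163.4  11.8] [array([1.0503,
[... 3448 characters left out ...]
e 231.0 -1 [222.7 192.1] [array([0.4761, 0.2046, 0.0526]), array([0.4697, 0.1912, 0.0517]), array([0.4842, 0.2214, 0.0537])] ((0.48305803537368774, 0.2184440791606903), (0.10322639346122742, 0.10495913028717041), 72.85395050048828)
blue 78.5 -1 [125.6 101.5] [array([0.509 , 1.2298, 0.0496]), array([0.502 , 1.1994, 0.0488]), array([0.5177, 1.2678, 0.0506])] ((0.5252505540847778, 1.2677384614944458), (0.11379537731409073, 0.10074161738157272), 10.624133110046387)
blue 31.0 -1 [253.   68.5] [array([1.379 , 1.5018, 0.0682]), array([1.3576, 1.4669, 0.0671]), array([1.4057, 1.5454, 0.0696])] ((1.4026039838790894, 1.5472071170806885), (0.16543889045715332, 0.045802950859069824), 57.799842834472656)
```

send_rows(
  steps=[1,-3.6,-2.65,0,0,1,-3.6,-2.65,0,0,1,-3.6,-2.65,0,0,1,-3.6,-2.65,0,0,1,-3.6,-2.65,0,0,1,-3.6,-2.65,0,0,1,-3.6,-2.65,0,0,1,-3.6,-2.65,0,0,1,-3.6,-2.65,0,0,1,-3.6,-2.65,0,0,1,-3.6,-2.65,0,0,1,-3.4,-2.55,2,0],
  newtons=40,
)

```text
clock: 1.35
position: [0.4998, 0.0645, 0.2133]
ee_rot: [0.003, 0.203, 0.979, 0.001]
contact_force: [0.8, 0.3, 0.1]
width: 0.0854
gripper_force: 0.0
```

```bash
cat >> h.py <<'E'
from scipy.spatial.transform import Rotation as R
def tool():
    from rig import get_state
    s=get_state();T=np.eye(4);T[:3,:3]=R.from_quat(s["ee_rot"],scalar_first=True).as_matrix();T[:3,3]=s["position"];return s,T
def wrist():
    from rig import get_image
    s,T=tool();i=get_image("wrist");return s,T,i["color"],(i["mtx"],i["k1"],T@i["mount"])
BR=((13,100,70),(36,255,255))
def look(z,name=None,goal=None,amin=150):
    s,T,c,k=wrist();print("tcp",s["position"].round(4),"t",s["clock"],"w",round(s["width"],4),"F",s["contact_force"].round(1))
    print("tilt",T[:3,2].round(3))
    for a,b,par in blobs(c,*BR,amin):
        P=plane(b,z,*k);x,y,r=circ(P)
        print(a,par,b.mean(0).round(0),"c %.4f %.4f r %.4f"%(x,y,r),"tool-cm",(T[:3,:3].T@(np.array([x,y,z])-T[:3,3])*100).round(2))
    if name: cv2.imwrite(f"pics/{name}.png",c[:,:,::-1])
    return s,T,c,k
E
python3 -c "
from h import *
look(.02,'w1')"
```

```text
tcp [0.4998 0.0645 0.2133] t 1.35 w 0.0854 F [0.8 0.3 0.1]
tilt [ 0.006  0.    -1.   ]
967.5 -1 [ 67. 188.] c 0.4249 -0.1774 r 0.0253 tool-cm [ -2.62 -25.22  19.28]
192.0 6 [ 63. 187.] c 0.4234 -0.1809 r 0.0117 tool-cm [ -2.63 -25.61  19.28]
1824.5 -1 [251. 165.] c 0.4965 0.0641 r 0.0313 tool-cm [ 0.4  -0.22 19.32]
328.5 14 [251. 165.] c 0.4957 0.0645 r 0.0134 tool-cm [ 0.49 -0.21 19.32]
3921.0 -1 [375. 105.] c 0.4881 0.2330 r 0.0427 tool-cm [ 7.87 14.95 19.32]
554.5 16 [383. 107.] c 0.4930 0.2415 r 0.0182 tool-cm [ 7.76 15.93 19.32]
```

send_rows(
  steps=[1,0.2,-0.1,4,0,1,0.1,-0.1,4,0,1,0,0,4,0,1,0,0,3,0,1,0,0,0,0,1,0,0,0,0],
)

```text
clock: 2.0
position: [0.4935, 0.0659, 0.0614]
ee_rot: [-0.0, 0.202, 0.979, -0.0]
contact_force: [-0.4, 0.2, 0.3]
width: 0.0853
gripper_force: 0.0
```

```bash
python3 -c "
from h import *
look(.02,'w2')"
```

```text
tcp [0.4935 0.0659 0.0614] t 2.0 w 0.0853 F [-0.4  0.2  0.3]
tilt [-0.001  0.    -1.   ]
5257.0 -1 [252. 217.] c 0.4956 0.0644 r 0.0322 tool-cm [-0.25 -0.05  4.14]
649.5 0 [252. 216.] c 0.4934 0.0654 r 0.0113 tool-cm [-0.01 -0.04  4.14]
9843.5 -1 [468. 119.] c 0.4874 0.2274 r 0.0375 tool-cm [ 6.96 14.59  4.14]
```

View pics/w2.png

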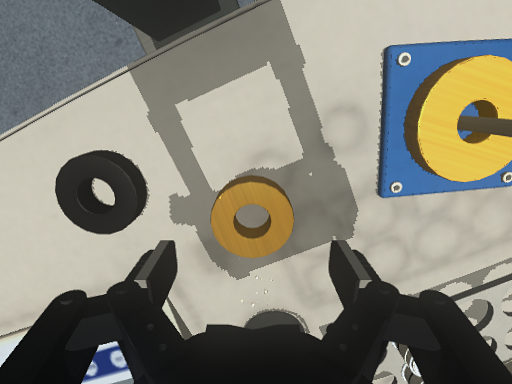

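The wrist view shows the medium ring at (252,217) px between the open fingers, with the black decoy clear on the left and the post on the right. I'll go down and grip it.

send_rows(
  steps=[1,-0.15,0,2,0,1,-0.1,0,2,0,1,0,0,1.3,0,1,0,0,0.9,0,1,0,0,0,0,0.4,0,0,0,0,0,0,0,0,0,-0.5,0,0,0,0,-1,0,0,0,0,-1,0,0,0,0,-1,0,0,0,0],
  newtons=50,
)

```text
clock: 3.15
position: [0.4969, 0.0646, 0.0012]
ee_rot: [0.001, 0.202, 0.979, 0.0]
contact_force: [-2.2, -0.5, 7.3]
width: 0.0627
gripper_force: 52.5
```

```bash
python3 -c "
from h import *
s,T,c,k=look(.02,'w3');print(s['gripper_force'])"
```

```text
tcp [0.4969 0.0646 0.0012] t 3.15 w 0.0627 F [-2.2 -0.5  7.3]
tilt [ 0.003 -0.    -1.   ]
10095.5 -1 [252. 254.] c 0.4952 0.0653 r 0.0327 tool-cm [ 0.17  0.   -1.88]
907.5 0 [252. 252.] c 0.4919 0.0667 r 0.0097 tool-cm [ 0.53 -0.01 -1.88]
3865.0 -1 [492. 130.] c 0.4817 0.2077 r 0.0234 tool-cm [ 7.06 12.53 -1.88]
52.472711987793446
```

View pics/w3.png

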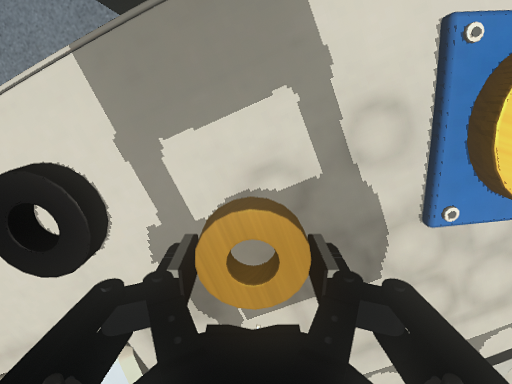

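The ring is held at 62.7 mm, but the 7 N upward force suggests the fingertips touch the worktop. I'll regrip 4 mm higher.

send_rows(
  steps=[0.7,0,0,0,0,0.7,0,0,0,0,0.7,0,0,-0.4,0,0.7,0,0,0,0,0,0,0,0,0,-0.6,0,0,0,0,-1,0,0,0,0,-1,0,0,0,0,-1,0,0,0,0,-1,0,0,0,0],
)

```text
clock: 4.2
position: [0.4962, 0.0649, 0.0044]
ee_rot: [0.0, 0.203, 0.979, 0.0]
contact_force: [-0.9, 1.2, 8.9]
width: 0.0623
gripper_force: 51.9
```

send_rows(
  steps=[-1,0,0,-0.5,0,-1,0,0,-1.5,0,-1,0,0,-3,0,-1,0,0,-4,0,-1,0,0,-3,0,-1,0,0,-1.5,0,-1,0,0,0,0,-1,0,0,0,0],
)

```text
clock: 5.0
position: [0.4949, 0.0647, 0.1375]
ee_rot: [-0.001, 0.202, 0.979, -0.0]
contact_force: [-0.5, 0.7, -2.6]
width: 0.0622
gripper_force: 56.0
```

```bash
python3 -c "
from h import *
s,T,c,k=look(.15)
print(s['gripper_force'],T[:3,:3].round(3))
i=np.load('top0.npz');kk=(i['mtx'],float(i['k1']),i['T'])
# rod: tool coords and wrist picture of post; blue plate outline
h=cv2.cvtColor(c,cv2.COLOR_RGB2HSV);m=cv2.inRange(h,np.array((95,110,40)),np.array((125,255,255)))
n,_,st,ce=cv2.connectedComponentsWithStats(m);print(st[st[:,4]>300])
cv2.imwrite('pics/w4.png',c[:,:,::-1])
"
```

```text
tcp [0.4949 0.0647 0.1375] t 5.0 w 0.0622 F [-0.5  0.7 -2.6]
tilt [-0.002  0.    -1.   ]
9625.0 -1 [253. 252.] c 0.4956 0.0644 r 0.0334 tool-cm [-0.07  0.   -1.25]
918.5 0 [253. 250.] c 0.4924 0.0659 r 0.0102 tool-cm [ 0.28  0.01 -1.25]
1507.5 -1 [ 27. 213.] c 0.4231 -0.0396 r 0.0134 tool-cm [  2.46 -12.42  -1.24]
5602.5 -1 [414. 113.] c 0.4543 0.1647 r 0.0191 tool-cm [ 7.7   7.57 -1.25]
55.96968227997422 [[-0.918  0.397 -0.002]
 [ 0.397  0.918  0.   ]
 [ 0.002 -0.001 -1.   ]]
[[     0      0    512    384 191628]
 [   349     53    113    119   4711]]
```

View pics/w4.png

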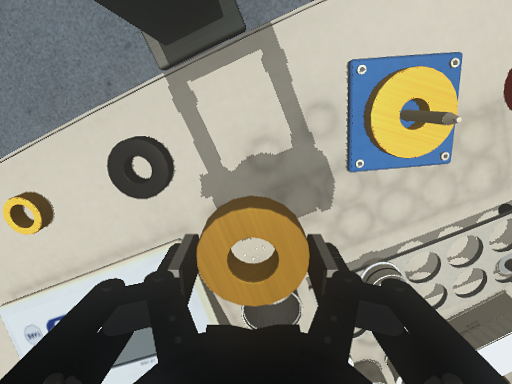

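The ring is lifted level in the grip. The post is at the right: screw heads at (362,70), (455,63), (445,157) and (359,164) px, rod nose at about (458,119).

```bash
python3 -c "
from h import *
s,T,c,k=wrist()
P=plane([(362,70),(455,63),(445,157),(359,164)],.011,*k);print(P.round(4),P.mean(0))
print(plane([(458,119)],.086,*k), plane([(408,114)],.028,*k))
i=np.load('top0.npz');kk=(i['mtx'],float(i['k1']),i['T'])
col=i['color'][150:270,130:350];cv2.imwrite('pics/t1.png',cv2.resize(col[:,:,::-1],None,fx=3.6,fy=3.6,interpolation=cv2.INTER_CUBIC))
"
```

```text
[[0.4328 0.2032 0.011 ]
 [0.4605 0.2891 0.011 ]
 [0.5473 0.2608 0.011 ]
 [0.5185 0.1741 0.011 ]] [0.48979956 0.23182212 0.011     ]
[[0.48784131 0.22998691 0.086     ]] [[0.48491267 0.2254845  0.028     ]]
```

View pics/t1.png

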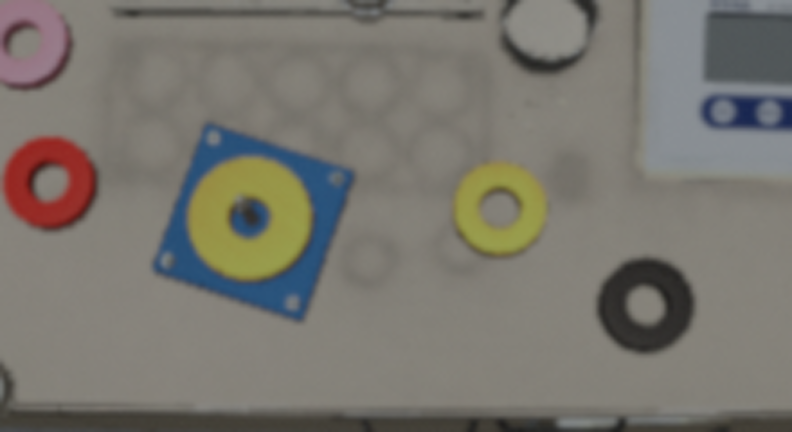

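The top view confirms the rod inside the large ring's bore and the free space around it. The screws' centroid (0.4898, 0.2318) agrees with the plate centre.

send_rows(
  steps=[-1,0.5,1,0,0,-1,1,2,0,0,-1,1.2,2.5,0,0,-1,1.2,2.5,0,0,-1,1.2,2.5,0,0,-1,1.1,2.3,0,0,-1,0.7,1.5,0,0,-1,0.4,0.8,0,0,-1,0,0,0,0,-1,0,0,0,0],
)

```text
clock: 6.1
position: [0.4883, 0.2319, 0.1377]
ee_rot: [-0.0, 0.202, 0.979, -0.001]
contact_force: [-0.3, -0.3, -3.0]
width: 0.0621
gripper_force: 56.0
```

```bash
python3 -c "
from h import *
s,T,c,k=look(.153,'w5')
from rig import get_image
i=get_image('top');t=i['color'];s2=get_image('scene')['color']
cv2.imwrite('pics/c5.png',np.hstack([cv2.resize(c,(400,300)),cv2.resize(t[130:280,130:330],(400,300))])[:,:,::-1])"
```

```text
tcp [0.4883 0.2319 0.1377] t 6.1 w 0.0621 F [-0.3 -0.3 -3. ]
tilt [-0.001 -0.001 -1.   ]
13464.0 -1 [252. 228.] c 0.4764 0.2370 r 0.0385 tool-cm [ 1.29 -0.   -1.53]
917.5 0 [252. 250.] c 0.4843 0.2336 r 0.0101 tool-cm [ 0.43 -0.01 -1.53]
499.5 0 [253. 185.] c 0.4500 0.2483 r 0.0065 tool-cm [ 4.17 -0.01 -1.52]
```

View pics/c5.png

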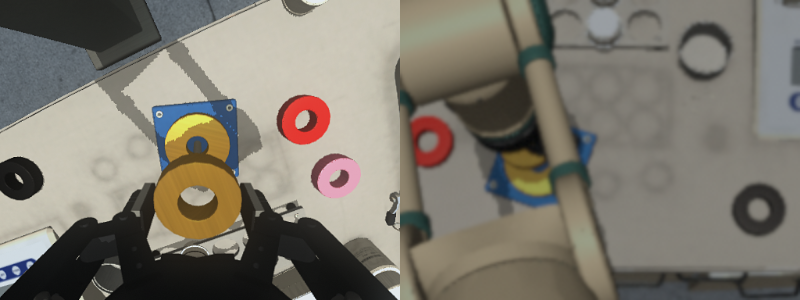

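The ring hovers with the post just below it in the wrist view, the red and pink rings clear to the right. I'll check the ring's centre in the tool from its unobstructed far rim.

```bash
python3 -c "
from h import *
s,T,c,k=wrist()
h=cv2.cvtColor(c,cv2.COLOR_RGB2HSV);m=cv2.inRange(h,np.array(BR[0]),np.array(BR[1]))
r=np.where(m[:,252])[0].max();print(r)
P=plane([(252,r+.5)],s['position'][2]-.0044+.02,*k)[0];print((T[:3,:3].T@(P-T[:3,3])*100))
"
```

```text
305
[-3.27640635 -0.02820778 -1.56046744]
```

send_rows(
  steps=[-1,0,0,1,0,-1,0,0,2,0,-1,0,0,2,0,-1,0,0,2,0,-1,0,0,1.5,0,-1,0,0,0.7,0,-1,0,0,0,0,-1,0,0,0,0],
)

```text
clock: 7.1
position: [0.4892, 0.2323, 0.0466]
ee_rot: [0.0, 0.203, 0.979, 0.0]
contact_force: [1.8, 0.4, -2.6]
width: 0.0618
gripper_force: 56.0
```

send_rows(
  steps=[-1,0,0,0.3,0,-1,0,0,0.2,0,-1,0,0,0.2,0,-1,0,0,0.2,0,-1,0,0,0.1,0,-1,0,0,0,0,-1,0,0,0,0],
)

```text
clock: 7.8
position: [0.4887, 0.2323, 0.0363]
ee_rot: [0.0, 0.203, 0.979, 0.0]
contact_force: [-0.5, -0.1, -3.3]
width: 0.0624
gripper_force: 56.0
```

send_rows(
  steps=[-1,0,0,0.1,0,-1,0,0,0.1,0,-1,0,0,0.1,0,-1,0,0,0,0,-1,0,0,0,0],
)

```text
clock: 8.3
position: [0.4887, 0.2323, 0.0333]
ee_rot: [-0.0, 0.202, 0.979, 0.0]
contact_force: [0.3, -0.6, -3.8]
width: 0.0617
gripper_force: 56.0
```

send_rows(
  steps=[-1,0,0,0.1,0,-1,0,0,0,0,-1,0,0,0.1,0,-1,0,0,0,0,-1,0,0,0,0],
)

```text
clock: 8.8
position: [0.4889, 0.2323, 0.0325]
ee_rot: [0.0, 0.202, 0.979, 0.0]
contact_force: [-2.3, -0.9, 6.5]
width: 0.0623
gripper_force: 56.9
```

Contact came at the predicted height: z 0.0325, force up by about 10 N. I'll release and rise.

send_rows(
  steps=[0,0,0,0,0,0.6,0,0,0,0,1,0,0,0,0,1,0,0,0,0,1,0,0,0,0,1,0,0,-1,0,1,0,0,-2,0,1,0,0,-4,0,1,0,0,-4,0,1,0,0,-3,0,1,0,0,-1,0,1,0,0,0,0],
)

```text
clock: 10.0
position: [0.4896, 0.2326, 0.1832]
ee_rot: [0.002, 0.202, 0.979, 0.001]
contact_force: [0.0, -1.1, -0.7]
width: 0.0857
gripper_force: 0.0
```

```bash
python3 -c "
from h import *
s,T,c,k=look(.048,'w6')
from rig import get_image
i=get_image('scene')['color']
cv2.imwrite('pics/c6.png',np.hstack([cv2.resize(c,(400,300)),cv2.resize(i[120:270,150:350],(400,300))])[:,:,::-1])"
```

```text
tcp [0.4896 0.2326 0.1832] t 10.0 w 0.0857 F [ 0.  -1.1 -0.7]
tilt [ 0.004  0.001 -1.   ]
3887.0 -1 [251. 172.] c 0.4822 0.2340 r 0.0384 tool-cm [ 0.78 -0.2  13.52]
364.0 1 [251. 180.] c 0.4886 0.2319 r 0.0121 tool-cm [ 0.1  -0.14 13.52]
```

View pics/c6.png

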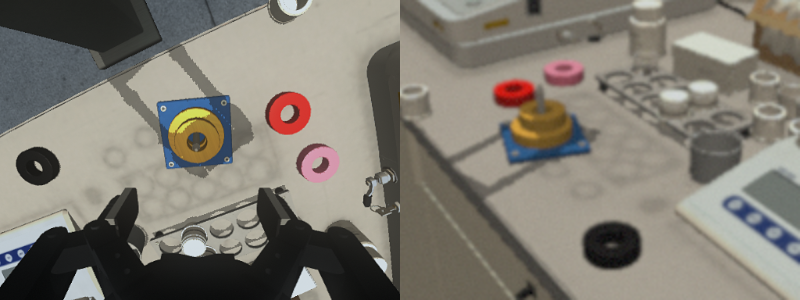

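The medium ring lies flat on the large one, with the rod through both. Next is the small ring.

send_rows(
  steps=[1,-0.5,-2,0,0,1,-1,-3.8,0,0,1,-1,-3.8,0,0,1,-1,-3.8,0,0,1,-1,-3.8,0,0,1,-1,-3.8,0,0,1,-1,-3.8,0,0,1,-1,-3.8,0,0,1,-1,-3.8,0,0,1,-1,-3.8,0,0,1,-0.65,-2.5,1,0,1,-0.4,-1.7,2,0],
)

```text
clock: 11.3
position: [0.425, -0.1825, 0.1502]
ee_rot: [-0.0, 0.204, 0.979, -0.0]
contact_force: [0.1, -0.6, -0.4]
width: 0.0851
gripper_force: 0.0
```

send_rows(
  steps=[1,0,0,3,0,1,0,0,3,0,1,0,0,2,0,1,0,0,0,0,1,0,0,0,0],
)

```text
clock: 11.8
position: [0.4245, -0.1799, 0.0703]
ee_rot: [-0.001, 0.202, 0.979, 0.001]
contact_force: [0.0, -0.8, -0.4]
width: 0.0856
gripper_force: 0.0
```

```bash
python3 -c "
from h import *
s,T,c,k=look(.02,'w7')
h=cv2.cvtColor(c,cv2.COLOR_RGB2HSV);m=cv2.inRange(h,np.array(BR[0]),np.array(BR[1]))
m[:,:180]=0;m[:,330:]=0
ys,xs=np.where(m);r=ys.max();x=xs[ys==r].mean();print(r,x)
P=plane([(x,r+.5)],.02,*k)[0];print((T[:3,:3].T@(P-T[:3,3])*100))
"
```

```text
tcp [ 0.4245 -0.1799  0.0703] t 11.8 w 0.0856 F [ 0.  -0.8 -0.4]
tilt [-0.003  0.002 -1.   ]
2588.0 -1 [249. 210.] c 0.4233 -0.1827 r 0.0234 tool-cm [-0.01 -0.31  5.03]
633.5 0 [249. 209.] c 0.4217 -0.1819 r 0.0116 tool-cm [ 0.17 -0.3   5.03]
239 248.5
[-2.47781545 -0.32292485  5.01879987]
```

View pics/w7.png

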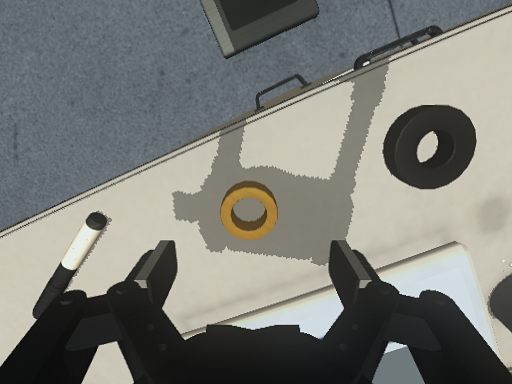

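The wrist view shows the small ring at (249,210) px between the fingers, with the pen and the black ring clear and the balance further ahead.

send_rows(
  steps=[1,-0.1,-0.15,2,0,1,-0.1,-0.15,2,0,1,0,0,1.3,0,1,0,0,0.7,0,1,0,0,0,0,0.4,0,0,0,0,0.1,0,0,0,0,-0.3,0,0,0,0,-1,0,0,0,0,-1,0,0,0,0,-1,0,0,0,0,-1,0,0,0,0],
  newtons=40,
)

```text
clock: 13.05
position: [0.4265, -0.1843, 0.0126]
ee_rot: [0.001, 0.203, 0.979, -0.0]
contact_force: [-1.1, 0.4, 8.1]
width: 0.0437
gripper_force: 39.4
```

send_rows(
  steps=[-1,0,0,-0.5,0,-1,0,0,-1.5,0,-1,0,0,-3,0,-1,0,0,-4,0,-1,0,0,-4,0,-1,0,0,-1,0,-1,0,0,0,0,-1,0,0,0,0],
)

```text
clock: 13.85
position: [0.4249, -0.1833, 0.1501]
ee_rot: [-0.001, 0.202, 0.979, 0.0]
contact_force: [-0.7, 0.1, -1.9]
width: 0.0431
gripper_force: 41.1
```

```bash
cat > far.py <<'E'
from h import *
s,T,c,k=look(.16,'w8')
h=cv2.cvtColor(c,cv2.COLOR_RGB2HSV);m=cv2.inRange(h,np.array(BR[0]),np.array(BR[1]))
m[:,:180]=0;m[:,330:]=0
ys,xs=np.where(m);r=ys.max();x=xs[ys==r].mean();print(r,x,s['gripper_force'])
P=plane([(x,r+.5)],s['position'][2]+.0074,*k)[0];print((T[:3,:3].T@(P-T[:3,3])*100),T[:2,:2])
E
python3 far.py
```

```text
tcp [ 0.4249 -0.1833  0.1501] t 13.85 w 0.0431 F [-0.7  0.1 -1.9]
tilt [-0.002  0.001 -1.   ]
4736.0 -1 [252. 241.] c 0.4195 -0.1810 r 0.0233 tool-cm [ 0.59 -0.   -0.99]
914.5 0 [252. 239.] c 0.4173 -0.1800 r 0.0102 tool-cm [ 0.84 -0.   -0.98]
280 251.5 41.11560143530369
[-2.11498186 -0.05893734 -0.74513117] [[-0.91801021  0.39655152]
 [ 0.3965494   0.91801236]]
```

send_rows(
  steps=[-1,0.4,1.5,0,0,-1,0.75,3,0,0,-1,1.02,4,0,0,-1,1.02,4,0,0,-1,1.02,4,0,0,-1,1.02,4,0,0,-1,1.02,4,0,0,-1,1.02,4,0,0,-1,1.02,4,0,0,-1,1.02,4,0,0,-1,0.67,2.65,0,0,-1,0.38,1.5,0,0],
)

```text
clock: 15.1
position: [0.4911, 0.2321, 0.1489]
ee_rot: [-0.002, 0.201, 0.979, -0.001]
contact_force: [-0.0, -0.3, -1.0]
width: 0.0437
gripper_force: 41.2
```

send_rows(
  steps=[-1,0,0,0,0,-1,0,0,0,0,-1,0,0,0,0],
)

```text
clock: 15.4
position: [0.4915, 0.2288, 0.1507]
ee_rot: [-0.001, 0.203, 0.979, -0.001]
contact_force: [-0.7, -0.2, -1.2]
width: 0.043
gripper_force: 41.2
```

```bash
python3 far.py
```

```text
tcp [0.4915 0.2288 0.1507] t 15.4 w 0.043 F [-0.7 -0.2 -1.2]
tilt [-0.002 -0.001 -1.   ]
9080.5 -1 [253. 209.] c 0.4710 0.2381 r 0.0322 tool-cm [ 2.25  0.03 -0.93]
928.5 1 [254. 239.] c 0.4846 0.2324 r 0.0106 tool-cm [ 0.78  0.05 -0.93]
425.0 1 [254. 187.] c 0.4563 0.2451 r 0.0065 tool-cm [ 3.88  0.09 -0.93]
280 251.5 41.16392143070698
[-2.11748312 -0.05913    -0.74200166] [[-0.91754489  0.39762906]
 [ 0.39763097  0.9175447 ]]
```

send_rows(
  steps=[-1,0.1,0.2,0.8,0,-1,0,0,1.5,0,-1,0,0,1.8,0,-1,0,0,1.8,0,-1,0,0,1.5,0,-1,0,0,0.6,0,-1,0,0,0,0,-1,0,0,0,0],
)

```text
clock: 16.25
position: [0.4924, 0.2324, 0.0717]
ee_rot: [0.0, 0.203, 0.979, 0.0]
contact_force: [-0.2, 0.5, -1.4]
width: 0.043
gripper_force: 41.2
```

send_rows(
  steps=[-1,0,0,0.2,0,-1,0,0,0.2,0,-1,0,0,0.1,0,-1,0,0,0.1,0,-1,0,0,0,0,-1,0,0,0,0],
)

```text
clock: 16.85
position: [0.492, 0.2325, 0.0653]
ee_rot: [0.0, 0.202, 0.979, 0.0]
contact_force: [-1.0, 0.9, -0.9]
width: 0.0432
gripper_force: 41.2
```

send_rows(
  steps=[-1,0,0,0.1,0,-1,0,0,0.1,0,-1,0,0,0.1,0,-1,0,0,0,0,-1,0,0,0,0],
)

```text
clock: 17.35
position: [0.4919, 0.2325, 0.0622]
ee_rot: [-0.0, 0.202, 0.979, 0.0]
contact_force: [0.6, -0.8, -0.4]
width: 0.0432
gripper_force: 41.2
```

send_rows(
  steps=[-1,0,0,0.1,0,-1,0,0,0,0,-1,0,0,0,0],
)

```text
clock: 17.65
position: [0.4919, 0.2325, 0.0613]
ee_rot: [-0.0, 0.203, 0.979, 0.0]
contact_force: [-0.9, -0.2, -1.4]
width: 0.0431
gripper_force: 41.2
```

send_rows(
  steps=[-1,0,0,0.1,0,-1,0,0,0,0,-1,0,0,0.1,0,-1,0,0,0,0,-1,0,0,0,0],
)

```text
clock: 18.15
position: [0.4921, 0.2326, 0.0606]
ee_rot: [0.0, 0.202, 0.979, 0.0]
contact_force: [-2.5, -0.0, 9.0]
width: 0.0434
gripper_force: 42.3
```

Contact at 0.0606, as predicted. Releasing and rising.

send_rows(
  steps=[-0.2,0,0,0,0,0.1,0,0,0,0,0.6,0,0,0,0,1,0,0,0,0,1,0,0,0,0,1,0,0,-1,0,1,0,0,-2,0,1,0,0,-4,0,1,0,0,-4,0,1,0,0,-2,0,1,0,0,-1,0,1,0,0,0,0],
)

```text
clock: 19.35
position: [0.4926, 0.2327, 0.2009]
ee_rot: [0.001, 0.202, 0.979, 0.001]
contact_force: [0.7, 0.6, -0.3]
width: 0.0854
gripper_force: 0.0
```

```bash
python3 -c "
from h import *
s,T,c,k=look(.068,'w9')
from rig import get_image
i=get_image('scene')['color']
cv2.imwrite('pics/c9.png',np.hstack([cv2.resize(c,(400,300)),cv2.resize(i[140:215,170:270],(400,300))])[:,:,::-1])"
```

```text
tcp [0.4926 0.2327 0.2009] t 19.35 w 0.0854 F [ 0.7  0.6 -0.3]
tilt [ 0.003  0.001 -1.   ]
3518.0 -1 [250. 167.] c 0.4783 0.2360 r 0.0359 tool-cm [ 1.48 -0.3  13.28]
240.5 4 [251. 175.] c 0.4860 0.2339 r 0.0096 tool-cm [ 0.68 -0.18 13.28]
```

View pics/c9.png

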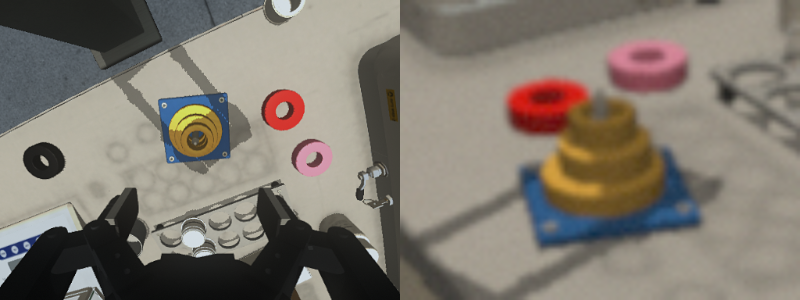

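The three rings are stacked flat, largest to smallest, with the rod showing above them and the gripper clear.

```bash
python3 -c "
from rig import *
print(sign_off())"
```

```text
the job is handed in; nothing more can be done
None
```

I lowered the medium ring and then the small ring onto the post, where the last pictures show them lying flat on the large one with the gripper clear, and handed the job in after about 19 s; no verdict came back.

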